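# Take down the hanging parts bin and pack the tape roll in it

## Robot

A 6-joint arm with a two-finger parallel gripper is mounted at the origin on the work surface. World frame = base frame: x ahead of the robot, y to its left, z up, the work surface at z = 0. Lengths are in m, angles in degrees, forces in N, time in s.
With the tool pointing down it reaches from about 0.4 to 0.825 m from the base axis. Payload 7 kg.
Tool frame: the origin (TCP) lies at the very end of the fingers, on their centre line; the grasp point (between the pads) lies 19 mm behind it (r.grasp_offset is the z of the grasp point in the tool frame, in m); z points along the fingers, y is the direction in which the jaws open and shut (so a half turn about z gives the same grasp; the last joint's range is limited). The gripper opens to 88 mm and grips with 3 to 60 N. Pads are 19 mm wide; open, the fingers measure 130 mm over their backs; the gripper's body (78 mm by 193 mm) begins 47 mm behind the grasp point.
Start: joints at [-53.337, 20.546, 0.682, 0, -70.136, -16.507], TCP at [0.233, -0.634, 0.227] pointing down, gripper open.
Joint ranges: [-176.03, 176.03], [-82.01, 121.73], [-58.28, 71.71], [-173.87, 95.51], [-174.79, -0.11], [-173.66, 173.66]. Speed limits (degrees/s): [136.94, 136.94, 172.46, 180, 180, 180].

## Interface

Orientations are given as [roll, pitch, yaw] about the fixed x, y, z axes, in that order (R = Rz(yaw) Ry(pitch) Rx(roll)).
In Python, from plant import r, capture, calibration, order gives the robot as it stands.
- The arm moves only by the tool servo_tool, never from a script. Its arguments are lists of equal length, an entry for each row: "grip": the closure, from -1 (fully open) to 1 (shut), so that 0 is half open; "translation": the shift along the tool's x, y, z in m, a list of three; "turn": the turn about the tool's z in rad. A call has 1 to 10 rows; each row is the pose to reach, as a shift and turn from the pose commanded when the call began, along the tool's axes at that moment; what a row does not reach only later rows make up. A row lasts 1/12 s, in which the tool goes at most 41.7 mm and 7.16 degrees, less where a joint would pass 70% of its speed; a pose out of reach is approached as far as the arm can. A call with a gripper value outside its range is refused whole. The fingers move at their own pace and stop on an object; "newtons" is the grip in N (left out, the last holds). Time passes only in rows, so rows that repeat a pose let the fingers close. It gives the time, the measured TCP pose, the force and the opening at its end, in the units of the state.
- r.get_state(): the state, without advancing time (a new reading comes with each control period).
- capture(name): name is "scene" or "top"; returns (picture, depth): 420x560x3 uint8, blue, green, red; 420x560 float32, m along the optical axis (not along the pixel's ray), 0 where there is no reading.
- calibration(name): a dict with "fx", "fy", "cx", "cy" (pixels), "view" (4x4, takes a point from world to camera coordinates). Camera axes: x right, y up, looking along -z (the intrinsics and any distortion apply to the point x, -y, -z); pixel columns grow to the right and rows downward; lengths in m; the calibration is good to about 2 mm. A picture is of the moment at which its call begins. calibration takes no time and is no camera call.
- order.close_job(): hands the job in, once; it reports no verdict.
The state is a dict: "time_s": time; "joints": joint angles; "qd": joint speeds; "joint_torque": joint torques, N m; "tcp_pos": TCP position; "eef_rot": TCP orientation; "contact_force": force on the tool from outside, world axes, zero at the start; "moment": the same for the moment, N m; "gripper_width": finger opening in m.
Only numpy, scipy, OpenCV 4.12 (cv2) and the standard library are available. Lean on these libraries where they do the work, as an engineer would, in place of code of your own. Each camera call takes 0.05 s, during which the arm holds its last target.

## Task

First take the grey parts bin off its little rail stand: tip its lower end out from under the catch bar, then lift its lip off the ledge, and set the bin down flat on the blue mat, all of its base on the mat. Then slide the tape roll straight up off its spindle and stand it flat in the bin, as it stood on the spindle. Put both down gently rather than dropping them, let go, and leave the other things on the bench where they are.

Things in the scene. Friction and masses are not known exactly. Their poses are not given: they have to be found in the camera images.
- bin: Open grey plastic bin, 0.22 kg, hung by its back at the start. Origin: centre of the base underside; x runs front to back (front -x, to the robot's side), z up; sizes below in mm in this frame. Base x -75 to 75, width 130 (y), floor 4 thick. Side walls 4 thick, tops at z 64. Back wall 4 thick, outer face x 75, top z 92.
- bin_rim (a point): Middle of the rim of the bin's front wall, bin frame x -88, y 0, z 66 mm. The front wall, 8 mm thick and 130 wide, leans outward 15 degrees from upright; its mid-line runs from x -71, z 2 at the foot up to this rim. It can be pinched here from above along the slope, one finger inside and one outside.
- bin_lip (a point): Point under the bin's lip, bin frame x 85.5, y 0, z 86 mm; rests on the ledge top while hung. The lip (x 75 to 94, z 86 to 92) ends in a nib hanging 16 mm below it (x 89 to 94), leaving a slot 14 mm wide over the ledge. Tipped, the bin must rise about 25 mm to clear the ledge; tipped beyond about 35 degrees the slot jams.
- bin_lug (a point): Tail lug low on the bin's back (bin frame x 74 to 87, z 0 to 8, 60 mm wide in y); this point: its tip, x 87, z 4. It sits under the stand's catch bar, so the level bin lifts only 6 mm. Turning the bin about its lip, front going up (positive about its y), frees the lug after about 9 degrees; 15 to 25 gives room.
- rail: Fixed low aluminium stand on a dark steel foot (100 x 210 x 8 mm). Origin: on the bench under the ledge's middle; the -x side faces the robot's side and carries the bin, y runs along the ledge. Posts 14 x 12 mm at y -94 and 94 carry the ledge (upright strip, x -2.5 to 2.5, z 145 to 175 mm) and the catch bar (x -11 to 4, z 103 to 118).
- rail_ledge (a point): Middle of the top edge of the ledge, 175 mm above the bench.
- mat: Blue flat mat fixed to the bench, 250 mm (its x) by 220 mm (its y), 3 mm thick. Origin: centre of its underside, on the bench.
- stand: Fixed tape stand: round steel foot, diameter 110, 14 mm thick, with an upright spindle, diameter 20 mm, whose tip is 85 mm above the bench. Origin: on the bench on the spindle's axis, z up.
- roll: Cream roll of tape on a cardboard core, outer diameter 64, height 56, bore 26 mm, about 0.18 kg; at the start round the spindle, resting on the stand's foot. Origin: centre of its underside, z along its axis. It must rise 71 mm to clear the spindle.
- bottle: Bystander: upright orange bottle, diameter 48, 125 mm tall; origin at the centre of its base.
- suction_cup: Bystander: orange suction puller, diameter 64, 48 mm tall; origin at the centre of its base.
- phone: Bystander: black phone with a pale glass screen, lying flat, 145 x 72 x 8 mm; origin at the centre of its underside.
- screwdriver: Bystander: screwdriver lying on the bench along its x axis; origin below its middle.
Things that resemble listed ones, but are neither listed nor needed, are in the scene too. Leave any brown look-alike of the rail alone. What is shaped like the roll but red or turquoise is not meant.

How it is judged (in metres and radians):
On the way, in this order (a step that is already met when the one before it is completed fails the run):
1. the bin is tipped, lower end out (more than 0.12 rad), with its lip still at the ledge (within 30 mm) (angle between bin's own z axis and vertical above 0.12 rad and distance between bin_lip and rail_ledge below 0.03 m), for 0.05 s.
2. the bin stands on the mat, level, let go and at rest, with the roll still on the spindle (x of bin in the frame of mat between -0.045 and 0.038 m and y of bin in the frame of mat between -0.045 and 0.045 m and z of bin in the frame of mat between -0.003 and 0.008 m and angle between bin's own z axis and vertical below 0.06 rad and linear speed of bin below 0.02 m/s and angular speed of bin below 0.2 rad/s and contact force between the fingers and bin below 0.1 N and z of roll in the frame of stand below 0.03 m and horizontal distance between roll and stand below 0.01 m), for 0.2 s.
3. the roll has been drawn up off the spindle: its underside is above the spindle's tip (z of roll in the frame of stand above 0.085 m), for 0.05 s.
At the end, for the whole second after the job is handed in: Bin level (0.06 rad) on the mat: centre -45 to 38 mm (mat x) and within 45 mm (mat y) of the mat's, base under 8 mm above the bench. Roll within the bin (x -60 to 50, y within 40 mm), underside under 10 mm above the bin's, axis within 0.1 rad of vertical. Both at rest (x of bin in the frame of mat between -0.045 and 0.038 m and y of bin in the frame of mat between -0.045 and 0.045 m and z of bin in the frame of mat between -0.003 and 0.008 m and angle between bin's own z axis and vertical below 0.06 rad and linear speed of each of bin, roll below 0.02 m/s and angular speed of each of bin, roll below 0.2 rad/s and x of roll in the frame of bin between -0.06 and 0.05 m and y of roll in the frame of bin between -0.04 and 0.04 m and z of roll in the frame of bin between 0 and 0.01 m and angle between roll's own z axis and vertical below 0.1 rad); the robot touches nothing.
It fails at once if a bystander (bottle, suction puller, phone, screwdriver) is moved by more than 25 mm (distance of any of bottle, suction_cup, phone, screwdriver from where it was at the start of the episode above 0.025 m).
It fails at once if the bin is dropped onto the mat or bench (over 0.7 m/s within 15 mm of it) (height (world z) of bin below 0.015 m and linear speed of bin above 0.7 m/s).
It fails at once if the roll is dropped (over 0.8 m/s within 30 mm of the bin's floor, or within 20 mm of the bench) ((height (world z) of roll below 0.02 m and linear speed of roll above 0.8 m/s) or (horizontal distance between roll and bin below 0.07 m and z of roll in the frame of bin below 0.034 m and linear speed of roll above 0.8 m/s)).
It also fails if it takes over 64 s, if anything falls off the work surface, if the arm or the gripper's body presses on something with over 40 N, if the wrist force passes 120 N, or if a joint passes its speed limit or range.

## Working session

There is one attempt and no reset: what is moved stays moved. The work goes in short steps, Python scripts to look and compute and a tool call to move; the robot and the scene stay as the last step left them, time stands still between calls to the robot, and variables do not carry over. Pictures are saved under pics/ and viewed, and the job is handed in when it is done.

Besides the shell and the picture viewer there is one more tool, called after "Emit:" as name(argument=value, ...) on one line, values as JSON. servo_tool: Moves the arm, as the interface text tells. Its arguments: {"type":"object","properties":{"grip":{"type":"array","items":{"type":"number"}},"translation":{"type":"array","items":{"type":"array","items":{"type":"number"}}},"turn":{"type":"array","items":{"type":"number"}},"newtons":{"type":"number"}},"required":["grip","translation","turn"]}

```bash
ls; mkdir -p pics
python3 - <<'E'
from plant import r, capture, calibration, order
import cv2,numpy as np
for n in ("scene","top"):
    p,d=capture(n); cv2.imwrite(f"pics/{n}0.png",p); np.save(f"{n}_d0.npy",d)
    c=calibration(n); print(n,{k:(np.round(v,4).tolist() if k=='view' else v) for k,v in c.items()}); print(d.min(),d.max())
print(r.get_state(), r.grasp_offset)
E
```

```text
pics
scene {'fx': 490.99600170004004, 'fy': 490.99600170004004, 'cx': 285.4246051894739, 'cy': 207.0840392217009, 'view': [[-0.6712, 0.7413, 0.0008, 0.3597], [-0.4177, -0.3791, 0.8257, 0.1157], [0.6124, 0.5539, 0.5641, -1.8657], [0.0, 0.0, 0.0, 1.0]]}
0.0 3.6610098
top {'fx': 481.2386736343678, 'fy': 481.2386736343678, 'cx': 277.2475243668252, 'cy': 211.66782908335833, 'view': [[-0.0128, -0.9999, 0.003, 0.0208], [0.9908, -0.0123, 0.1349, -0.5643], [-0.1349, 0.0047, 0.9909, -1.5446], [0.0, 0.0, 0.0, 1.0]]}
0.0 2.5569196
{'time_s': 0.1, 'joints': array([-5.33356076e+01,  2.05857464e+01,  6.39591332e-01, -2.05190994e-02,
       -7.01373056e+01, -1.65056897e+01]), 'qd': array([ 0.03217259, -0.05449344,  0.1626402 , -0.0173916 ,  0.07678253,
       -0.02162113]), 'joint_torque': array([ 4.44035140e-04, -5.84162164e+01,  2.93753707e+01,  7.01552868e+00,
        1.01687363e-02, -7.44219960e-05]), 'tcp_pos': array([ 0.23243855, -0.6332366 ,  0.22572985]), 'eef_rot': array([ 1.79914497e+02, -5.21899817e-03, -1.59848279e+02]), 'contact_force': array([-0.73016599,  0.2648472 , -0.99948831]), 'moment': array([ 0.03137635,  0.033467  , -0.02354424]), 'gripper_width': 0.08791354819573882} -0.0188
```

View pics/scene0.png

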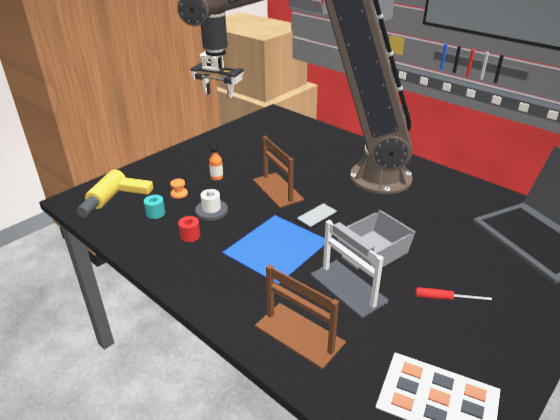

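View pics/top0.png

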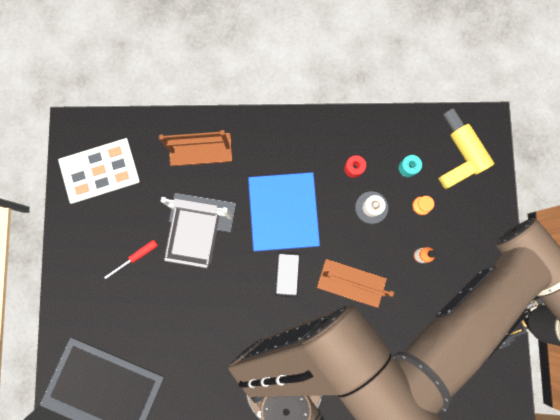

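The scene view shows the grey bin hung on the silver stand near (355,250). The blue mat is at (275,247), and the cream roll on its round foot is at (210,203). The red roll at (189,229), the turquoise roll at (154,206) and the brown look-alike rails at (278,172) and (300,318) are not meant. In the top view the bin is at (193,235), the silver stand at (200,210), the mat at (284,211) and the cream roll at (374,205). I'll check enlarged crops and measure.

```bash
cat > h.py <<'E'
import numpy as np,cv2
def cloud(d,c):
    v,u=np.mgrid[0:d.shape[0],0:d.shape[1]]
    x=(u-c['cx'])/c['fx']*d; y=-(v-c['cy'])/c['fy']*d
    P=np.stack([x,y,-d],-1); V=np.array(c['view'])
    W=(P-V[:3,3])@V[:3,:3]
    W[d<=0]=np.nan
    return W
def ray(uv,c,z):
    uv=np.atleast_2d(uv).astype(float); V=np.array(c['view'])
    D=np.stack([(uv[:,0]-c['cx'])/c['fx'],-(uv[:,1]-c['cy'])/c['fy'],-np.ones(len(uv))],-1)@V[:3,:3]
    o=-V[:3,:3].T@V[:3,3]
    return o+D*((z-o[2])/D[:,2])[:,None]
def proj(p,c):
    p=np.atleast_2d(p); V=np.array(c['view']); q=p@V[:3,:3].T+V[:3,3]
    return np.stack([c['cx']+c['fx']*q[:,0]/-q[:,2], c['cy']-c['fy']*q[:,1]/-q[:,2]],-1)
E
python3 - <<'E'
from plant import calibration
from h import *
t=cv2.imread('pics/top0.png'); s=cv2.imread('pics/scene0.png')
a=cv2.resize(t[185:275,155:245],(390,390),interpolation=cv2.INTER_CUBIC)
b=cv2.resize(t[150:240,335:425],(390,390),interpolation=cv2.INTER_CUBIC)
cv2.imwrite('pics/crop_top.png',np.hstack([a,b]))
a=cv2.resize(s[205:315,300:430],(460,390),interpolation=cv2.INTER_CUBIC)
b=cv2.resize(s[180:225,185:235],(330,297),interpolation=cv2.INTER_CUBIC); b=np.vstack([b,np.zeros((93,330,3),np.uint8)])
cv2.imwrite('pics/crop_scene.png',np.hstack([a,b]))
C={n:calibration(n) for n in('top','scene')}
W={n:cloud(np.load(n+'_d0.npy'),C[n]) for n in C}
# mat
for n,im in(('top',t),('scene',s)):
    hsv=cv2.cvtColor(im,cv2.COLOR_BGR2HSV)
    m=cv2.inRange(hsv,(100,120,80),(125,255,255))
    cs,_=cv2.findContours(m,cv2.RETR_EXTERNAL,cv2.CHAIN_APPROX_NONE); k=max(cs,key=cv2.contourArea)
    p=ray(k[:,0],C[n],0.003)
    print(n,'mat',cv2.minAreaRect((p[:,:2]*1000).astype(np.float32)),'z',np.nanmedian(W[n][m>0],0))
w=W['top']
# ledge and foot points
reg=np.zeros(w.shape[:2],bool);reg[185:275,155:245]=1
p=w[reg];p=p[np.isfinite(p[:,2])]
print(np.histogram(p[:,2],bins=np.arange(-.01,.24,.01)))
l=p[(p[:,2]>.165)&(p[:,2]<.2)]
print(l.shape,cv2.minAreaRect((l[:,:2]*1000).astype(np.float32)),np.median(l[:,2]))
# roll
reg=np.zeros(w.shape[:2],bool);reg[180:230,350:395]=1
p=w[reg];p=p[np.isfinite(p[:,2])]
print(np.histogram(p[:,2],bins=np.arange(-.01,.12,.01)))
l=p[(p[:,2]>.063)&(p[:,2]<.078)]
print(l.shape,cv2.minEnclosingCircle((l[:,:2]*1000).astype(np.float32)),l.mean(0))
E
```

```text
top mat ((571.6411743164062, -6.421318054199219), (254.16188049316406, 224.8992919921875), 3.632167100906372) z [ 0.56971161 -0.00635036  0.00258543]
scene mat ((573.5606689453125, -4.2808074951171875), (256.01409912109375, 226.86659240722656), 3.6050045490264893) z [ 0.57198422 -0.01013342  0.00158969]
(array([2220, 2595,  217,    8,    6,    2,    5,    6,    5,  402, 1224,
        133,  142,  119,  114,  173,  246,   39,  202,  201,    1,    0,
          0,    0]), array([-0.01,  0.  ,  0.01,  0.02,  0.03,  0.04,  0.05,  0.06,  0.07,
        0.08,  0.09,  0.1 ,  0.11,  0.12,  0.13,  0.14,  0.15,  0.16,
        0.17,  0.18,  0.19,  0.2 ,  0.21,  0.22,  0.23]))
(425, 3) ((567.4666137695312, 266.2301940917969), (200.2047119140625, 23.630586624145508), 79.8216552734375) 0.17965314537696758
(array([785, 695, 384,  24,  13,  13,  17, 152, 125,  24,   0,   0]), array([-0.01,  0.  ,  0.01,  0.02,  0.03,  0.04,  0.05,  0.06,  0.07,
        0.08,  0.09,  0.1 ,  0.11]))
(261, 3) ((579.8845825195312, -302.6838073730469), 32.60028839111328) [ 0.57910802 -0.30201534  0.06966962]
```

View pics/crop_top.png

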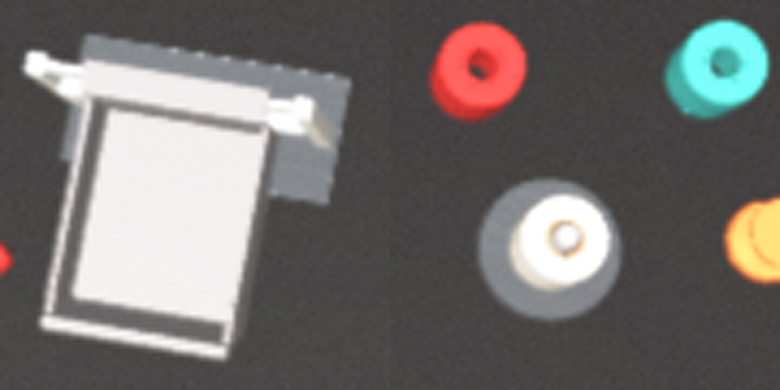

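View pics/crop_scene.png

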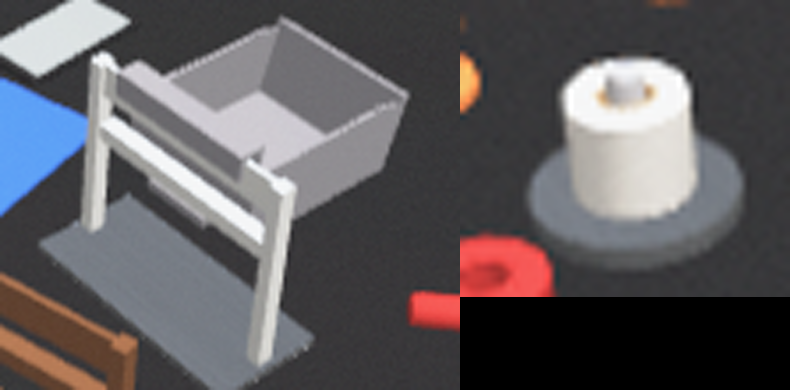

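The crops confirm the targets: the grey bin hangs on the silver rail, and the cream roll sits round the steel spindle. The red and turquoise rolls are decoys. Next are the bin corners from both views.

Run:
```python
from plant import calibration
from h import *
C={n:calibration(n) for n in('top','scene')}
w=cloud(np.load('top_d0.npy'),C['top'])
def cr(p): return np.array(p)/(390/90.)+[155,185]
def cs(p): return np.array(p)/np.array([460/130,390/110])+[300,205]
f=ray(cr([[42,327],[228,357]]),C['top'],.155); b=ray(cr([[85,60],[270,90]]),C['top'],.181)
print('rim outer L,R\n',f,'\nlip back\n',b)
for a in(f,b): d=a[0]-a[1]; print(np.linalg.norm(d),'ydir ang',np.degrees(np.arctan2(-d[0],d[1])),a.mean(0))
m=b.mean(0)-f.mean(0); print('axis',m,np.degrees(np.arctan2(m[1],m[0])),np.linalg.norm(m[:2]))
f2=ray(cs([[407,95],[282,18]]),C['scene'],.155); print('scene rim',f2,f2.mean(0),np.linalg.norm(f2[0]-f2[1])); d=f2[0]-f2[1];print(np.degrees(np.arctan2(-d[0],d[1])))
# rail posts top
# rail: posts tops in scene crop
q=ray(cs([[105,60],[272,180]]),C['scene'],.175);print('post tops',q,np.linalg.norm(q[0]-q[1]))
# lip points depth
reg=np.zeros(w.shape[:2],bool);reg[185:275,155:245]=1
p=w[reg];p=p[np.isfinite(p[:,2])]
l=p[(p[:,2]>.176)&(p[:,2]<.192)]
print('lip',len(l),cv2.minAreaRect((l[:,:2]*1000).astype(np.float32)),l.mean(0))
fl=p[(p[:,2]>.088)&(p[:,2]<.1)]
print('floor',len(fl),cv2.minAreaRect((fl[:,:2]*1000).astype(np.float32)),fl.mean(0))
A=np.c_[fl[:,:2],np.ones(len(fl))];k=np.linalg.lstsq(A,fl[:,2],rcond=None)[0];print('floor slope deg',np.degrees(k[:2]),)
fl=p[(p[:,2]>.143)&(p[:,2]<.162)]
print('walls',len(fl),cv2.minAreaRect((fl[:,:2]*1000).astype(np.float32)),fl.mean(0))
```

```text
rim outer L,R
 [[0.40507481 0.35378364 0.155     ]
 [0.38278738 0.22492179 0.155     ]] 
lip back
 [[0.58770371 0.3215314  0.181     ]
 [0.5651307  0.19349573 0.181     ]]
0.13077502182003314 ydir ang -9.812576122679765 [0.3939311  0.28935272 0.155     ]
0.13001028271891943 ydir ang -9.99863684390842 [0.57641721 0.25751356 0.181     ]
axis [ 0.18248611 -0.03183916  0.026     ] -9.89702343640992 0.18524284709405045
scene rim [[0.41478807 0.36150012 0.155     ]
 [0.39156985 0.23395852 0.155     ]] [0.40317896 0.29772932 0.155     ] 0.12963774285493188
-10.317386652048652
post tops [[0.55611758 0.17935194 0.175     ]
 [0.59001455 0.35276584 0.175     ]] 0.17669574064343166
lip 343 ((567.3805541992188, 265.0660400390625), (194.25173950195312, 23.36619758605957), 79.9096908569336) [0.56682958 0.26085442 0.18069317]
floor 1465 ((492.130615234375, 276.88201904296875), (198.44381713867188, 151.6389923095703), 81.14213562011719) [0.48844069 0.27944685 0.09295119]
floor slope deg [ 0.33729229 -0.0930775 ]
walls 391 ((482.8587646484375, 279.3147888183594), (196.8422393798828, 176.42344665527344), 79.75556182861328) [0.45730994 0.28289328 0.15132786]
```

Run:
```python
from plant import calibration
from h import *
C={n:calibration(n) for n in('top','scene')}
w=cloud(np.load('scene_d0.npy'),C['scene'])
s=cv2.imread('pics/scene0.png')
# roll
p=w[180:225,190:232].reshape(-1,3);p=p[np.isfinite(p[:,2])]
l=p[(p[:,2]>.063)&(p[:,2]<.078)];print('roll',len(l),cv2.minEnclosingCircle((l[:,:2]*1000).astype(np.float32)))
f=p[(p[:,2]>.006)&(p[:,2]<.02)];print('foot',len(f),cv2.minEnclosingCircle((f[:,:2]*1000).astype(np.float32)))
wt=cloud(np.load('top_d0.npy'),C['top']);q=wt[185:225,350:395].reshape(-1,3);q=q[(q[:,2]>.006)&(q[:,2]<.02)];print('foot top',cv2.minEnclosingCircle((q[:,:2]*1000).astype(np.float32)))
# lip and rim by depth
p=w[205:300,310:425].reshape(-1,3);p=p[np.isfinite(p[:,2])]
R=np.array([[np.cos(a:=np.radians(-9.9)),-np.sin(a)],[np.sin(a),np.cos(a)]])
def loc(p): return np.c_[(p[:,:2]-[.484,.2735])@R,p[:,2]-.089]*1000
for nm,P in(('scene',p),('top',wt[185:275,155:245].reshape(-1,3))):
    L=loc(P);L=L[np.isfinite(L[:,2])]
    k=L[(L[:,2]>88)&(L[:,2]<97)&(abs(L[:,1])<50)];print(nm,'lip top x',np.percentile(k[:,0],[2,50,98]),'z',np.median(k[:,2]))
    k=L[(L[:,2]>85)&(L[:,2]<100)&(abs(L[:,1])<100)];print('lip/post y',np.percentile(k[:,1],[1,99]))
    k=L[(L[:,0]<-60)&(abs(L[:,1])<50)&(L[:,2]>20)];print('front: max z',np.percentile(k[:,2],[90,95,99]), 'x of top',np.median(k[k[:,2]>58][:,0]),(k[:,2]>58).sum())
    k=L[(abs(L[:,0])<45)&(L[:,2]>50)&(L[:,2]<75)];print('side wall y',np.median(k[k[:,1]>0][:,1]),np.median(k[k[:,1]<0][:,1]),np.median(k[:,2]))
b=cv2.resize(s[205:315,300:430],(780,660),interpolation=cv2.INTER_CUBIC)
c=C['scene'];pts=[]
for x,y,z in [(-92,65,66),(-92,-65,66),(94,65,92),(94,-65,92),(75,65,92),(75,-65,92),(-84,65,66),(-84,-65,66)]:
    xy=R@np.array([x,y])/1000+[.484,.2735]; pts.append([*xy,z/1000+.089])
uv=proj(pts,c);
for u,v in uv: cv2.circle(b,(int((u-300)*6+3),int((v-205)*6+3)),4,(0,0,255),-1)
cv2.imwrite('pics/chk.png',b)
```

```text
roll 156 ((582.0084838867188, -296.2055969238281), 35.89164733886719)
foot 314 ((582.194091796875, -314.79949951171875), 74.86248779296875)
foot top ((589.8983764648438, -305.14874267578125), 93.07359313964844)
scene lip top x [72.45061203 85.36261501 97.94398129] z 90.90149581456794
lip/post y [-82.95200182  96.73451473]
front: max z [61.66743371 62.98583904 65.3495564 ] x of top -82.65174104868814 102
side wall y 70.13791905398686 -55.471872659073185 58.97444874045718
top lip top x [72.17559774 83.85889682 94.69999192] z 91.82944338286987
lip/post y [-87.87210468  94.70659156]
front: max z [66.05720986 67.06175626 69.61258263] x of top -85.46967009842254 99
side wall y 63.95009134022726 -61.510303039603194 61.59763941287749
```

View pics/chk.png

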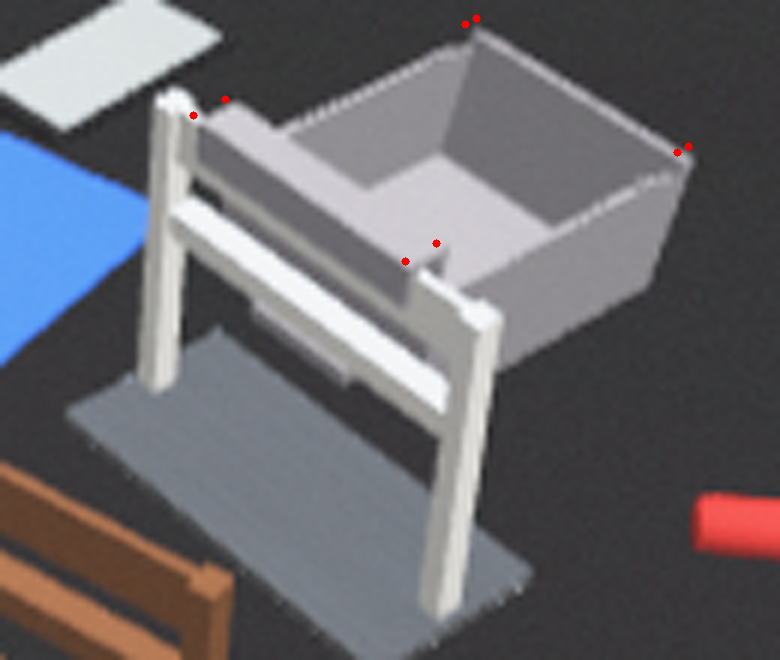

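```bash
cat >> h.py <<'E'
def shift(st,target,yaw=None):
    R=cv2.Rodrigues(np.zeros(3))[0]
    from scipy.spatial.transform import Rotation as Ro
    M=Ro.from_euler('xyz',st['eef_rot'],degrees=True).as_matrix()
    d=M.T@(np.array(target)-st['tcp_pos'])
    t=None
    if yaw is not None:
        t=-np.radians((yaw-st['eef_rot'][2]+180)%360-180)
    return np.round(d,4),t
E
python3 - <<'E'
from plant import r
from h import *
st=r.get_state()
for tg in ([.45,-.35,.32],[.55,-.05,.32],[.402,.289,.25]): print(shift(st,tg,-100))
E
```

```text
(array([-0.3018,  0.1911, -0.094 ]), np.float64(-1.0445495221352528))
(array([-0.499 ,  0.4383, -0.0937]), np.float64(-1.0445495221352528))
(array([-0.4769,  0.8074, -0.0231]), np.float64(-1.0445495221352528))
```

Emit:
servo_tool(grip=[-1,-1,-1,-1,-1,-1,-1,-1,-1,-1], translation=[[-0.033,0.021,-0.01],[-0.066,0.042,-0.02],[-0.1,0.063,-0.03],[-0.132,0.084,-0.04],[-0.165,0.105,-0.05],[-0.2,0.126,-0.06],[-0.23,0.147,-0.07],[-0.26,0.168,-0.08],[-0.295,0.189,-0.09],[-0.302,0.191,-0.094]], turn=[-0.1,-0.2,-0.3,-0.4,-0.5,-0.6,-0.7,-0.8,-0.9,-1.0])

```text
time_s: 0.93
tcp_pos: [0.4531, -0.3466, 0.3219]
eef_rot: [-179.9, 0.0, -102.1]
contact_force: [0.2, 0.5, 0.4]
gripper_width: 0.0877
```

Run:
```python
from plant import r
from h import *
st=r.get_state(); print(st['tcp_pos'],st['eef_rot'],st['joints'])
for tg in ([.55,-.02,.3],[.402,.289,.25]): print(shift(st,tg,-100))
```

```text
[ 0.45309065 -0.34662951  0.32192557] [-1.79871025e+02  2.02459967e-02 -1.02077447e+02] [-1.77942619e+01  7.90048009e+00 -3.87544961e+00 -3.37175950e-02
 -7.80977552e+01  5.72370987e+00]
(array([-0.3397, -0.0264,  0.0221]), np.float64(-0.03625828743155709))
(array([-0.6108,  0.1831,  0.0717]), np.float64(-0.03625828743155709))
```

Emit:
servo_tool(grip=[-1,-1,-1,-1,-1,-1,-1,-1,-1], translation=[[-0.04,-0.003,0],[-0.08,-0.006,0],[-0.12,-0.009,0],[-0.16,-0.012,0.01],[-0.2,-0.015,0.01],[-0.24,-0.018,0.02],[-0.28,-0.021,0.02],[-0.32,-0.024,0.02],[-0.34,-0.026,0.02]], turn=[0,0,0,-0.036,-0.036,-0.036,-0.036,-0.036,-0.036])

```text
time_s: 1.68
tcp_pos: [0.55, -0.0205, 0.3]
eef_rot: [180.0, 0.0, -100.4]
contact_force: [0.4, -0.3, -0.3]
gripper_width: 0.0877
```

Run:
```python
from plant import r
from h import *
st=r.get_state(); print(st['tcp_pos'],st['eef_rot'],st['joints'])
for tg in ([.402,.289,.24],): print(shift(st,tg,-100))
```

```text
[ 0.54998017 -0.02045915  0.30003645] [ 1.79967482e+02  1.41935024e-02 -1.00370722e+02] [ 1.82445684e+01  6.47729780e+00 -8.31808803e+00 -2.89918457e-02
 -7.52263642e+01 -2.86078877e+01]
(array([-0.2777,  0.2012,  0.0602]), np.float64(-0.006470311345059774))
```

Emit:
servo_tool(grip=[-1,-1,-1,-1,-1,-1,-1,-1,-1,-1], translation=[[-0.03,0.022,0.0],[-0.06,0.044,0.0],[-0.09,0.066,0.0],[-0.12,0.088,0.01],[-0.15,0.11,0.02],[-0.18,0.131,0.03],[-0.21,0.153,0.04],[-0.24,0.175,0.05],[-0.27,0.196,0.06],[-0.278,0.201,0.06]], turn=[0,0,0,0,0,0,0,0,-0.006,-0.006])

```text
time_s: 2.52
tcp_pos: [0.3999, 0.2885, 0.2384]
eef_rot: [179.9, -0.1, -100.0]
contact_force: [0.1, -0.8, -0.1]
gripper_width: 0.0876
```

Run:
```python
from plant import r,capture,calibration
from h import *
for n in('scene','top'):
    p,d=capture(n); cv2.imwrite(f"pics/{n}1.png",cv2.resize(p[190:330,290:450] if n=='scene' else p[170:300,130:280],None,fx=4,fy=4,interpolation=cv2.INTER_CUBIC))
st=r.get_state(); print(st['tcp_pos'],st['eef_rot'],st['joints'])
for tg in ([.402,.289,.129],): print(shift(st,tg,-100))
```

```text
[0.40143245 0.28727755 0.23989585] [ 1.79963128e+02 -7.64482666e-02 -9.99552233e+01] [ 5.84476070e+01  2.75781879e+00 -2.03232065e+01 -6.67514932e-03
 -6.70036279e+01 -6.84002425e+01]
(array([-0.0019, -0.0003,  0.1109]), np.float64(0.0007815013694953012))
```

View pics/scene1.png

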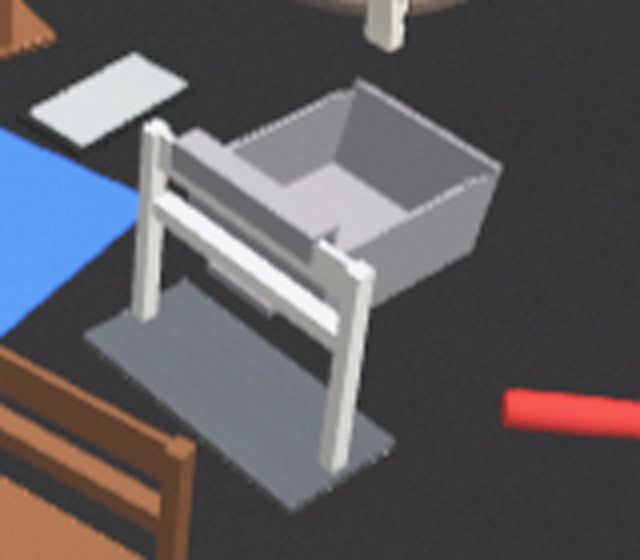

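View pics/top1.png

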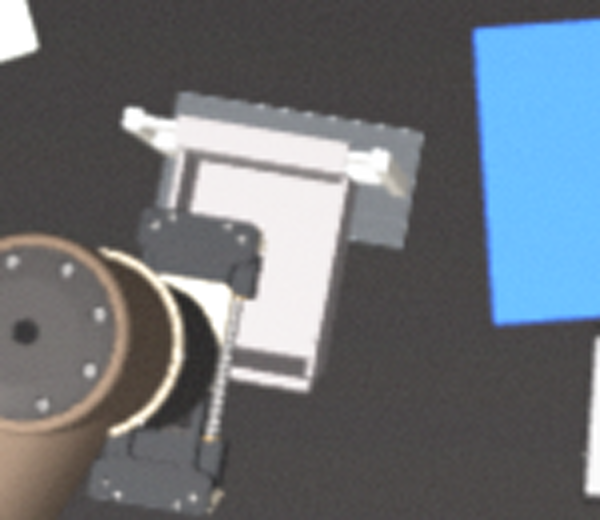

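The scene view shows one fingertip at crop (385,40), above the bin. The top view shows the gripper body along the bin's length, over the front wall. I'll check the robot frame against the camera before descending.

Run:
```python
from plant import calibration
from h import *
c=calibration('scene')
for dx in (44,54,65,-44,-54,-65): print(dx,(proj([.4014+.985*dx/1000,.2873-.1736*dx/1000,.24],c)-[290,190])*4)
```

```text
44 [[386.78695466  35.07851327]]
54 [[376.4189329   40.17852622]]
65 [[364.92013653  45.83476536]]
-44 [[474.66113074  -8.14665029]]
-54 [[484.27999099 -12.87815192]]
-65 [[494.77778613 -18.04200019]]
```

Emit:
servo_tool(grip=[-1,-1,-1,-1,-1,-1,-1], translation=[[0,0,0.025],[0,0,0.05],[0,0,0.075],[0,0,0.095],[0,0,0.105],[0,0,0.111],[0,0,0.111]], turn=[0,0,0,0,0,0,0])

```text
time_s: 3.2
tcp_pos: [0.4026, 0.2851, 0.129]
eef_rot: [180.0, -0.1, -100.2]
contact_force: [-0.1, 0.3, 0.1]
gripper_width: 0.0875
```

Emit:
servo_tool(grip=[0,0.4,0.7,1,1,1,1,1,1], translation=[[0,0,0],[0,0,0],[0,0,0],[0,0,0],[0,0,0],[0,0,0],[0,0,0],[0,0,0],[0,0,0]], turn=[0,0,0,0,0,0,0,0,0], newtons=15)

```text
time_s: 3.95
tcp_pos: [0.4024, 0.2859, 0.1296]
eef_rot: [180.0, -0.0, -100.1]
contact_force: [0.9, 0.2, -0.1]
gripper_width: 0.0334
```

Run:
```python
from plant import r,capture,calibration
from h import *
for n in('scene',):
    p,d=capture(n); cv2.imwrite(f"pics/{n}2.png",cv2.resize(p[190:330,290:450] if n=='scene' else p[170:300,130:280],None,fx=4,fy=4,interpolation=cv2.INTER_CUBIC))
st=r.get_state(); print(st['tcp_pos'],st['eef_rot'],st['gripper_width'],st['contact_force'])
```

```text
[0.40244449 0.28589779 0.12956178] [-1.79999902e+02 -2.00754520e-03 -1.00139436e+02] 0.029162127450458333 [ 0.12893624 -0.27134775  0.63681558]
```

View pics/scene2.png

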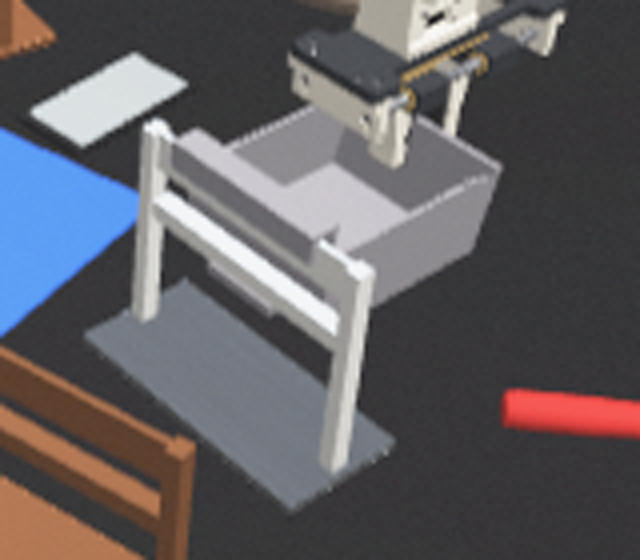

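The scene view shows the fingers straddling the front wall at crop (400,150), still closing. I'll continue.

Emit:
servo_tool(grip=[1,1,1,1,1,1], translation=[[0,0,0],[0,0,0],[0,0,0],[0,0,0],[0,0,0],[0,0,0]], turn=[0,0,0,0,0,0], newtons=20)

```text
time_s: 4.5
tcp_pos: [0.4017, 0.286, 0.1295]
eef_rot: [179.9, -0.0, -100.1]
contact_force: [-5.2, 0.6, 2.3]
gripper_width: 0.0134
```

Emit:
servo_tool(grip=[1,1,1,1,1,1,1,1,1], translation=[[0,0,-0.006],[0,0,-0.012],[0,-0.001,-0.018],[0,-0.001,-0.024],[0,-0.001,-0.03],[0,-0.001,-0.036],[0,-0.002,-0.042],[0,-0.002,-0.048],[0,-0.002,-0.048]], turn=[0,0,0,0,0,0,0,0,0], newtons=25)

```text
time_s: 5.25
tcp_pos: [0.4047, 0.2858, 0.1786]
eef_rot: [-180.0, 0.1, -100.2]
contact_force: [1.1, -0.1, -1.8]
gripper_width: 0.008
```

Run:
```python
from plant import r,capture,calibration
from h import *
for n in('scene',):
    p,d=capture(n); cv2.imwrite(f"pics/{n}3.png",cv2.resize(p[190:330,290:450] if n=='scene' else p[170:300,130:280],None,fx=4,fy=4,interpolation=cv2.INTER_CUBIC))
st=r.get_state(); print(st['tcp_pos'],st['eef_rot'],st['gripper_width'],st['contact_force'])
```

```text
[0.40432689 0.28554167 0.17780376] [ 1.79987674e+02  2.64810293e-02 -1.00161426e+02] 0.007612465196366346 [ 0.94878967  0.25541757 -1.92522862]
```

View pics/scene3.png

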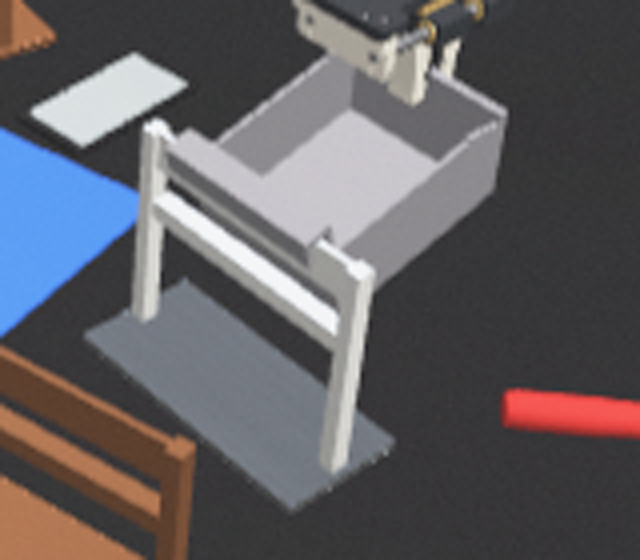

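The bin is tipped with its lip still at the ledge, at crop (260,190), and the lug is no longer visible under the catch bar. The grip is flush at 8 mm. Next I grip harder and lift.

Emit:
servo_tool(grip=[1,1,1,1,1,1,1,1,1,1], translation=[[0,0,0],[0,0,0],[0,0,0],[0,0,-0.003],[0,0,-0.006],[0,0,-0.01],[0,0,-0.014],[0,0,-0.018],[0,0,-0.022],[0,0,-0.022]], turn=[0,0,0,0,0,0,0,0,0,0], newtons=50)

```text
time_s: 6.13
tcp_pos: [0.4048, 0.2859, 0.2007]
eef_rot: [-180.0, 0.1, -100.1]
contact_force: [-0.3, -0.0, -3.1]
gripper_width: 0.008
```

Run:
```python
from plant import r,capture,calibration
from h import *
for n in('scene',):
    p,d=capture(n); cv2.imwrite(f"pics/{n}4.png",cv2.resize(p[190:330,290:450] if n=='scene' else p[170:300,130:280],None,fx=4,fy=4,interpolation=cv2.INTER_CUBIC))
st=r.get_state(); print(st['tcp_pos'],st['eef_rot'],st['gripper_width'],st['contact_force'],st['moment'])
```

```text
[0.40458947 0.28580363 0.20015423] [-1.79973532e+02  6.04786960e-02 -1.00137374e+02] 0.00781674894827268 [-1.16960605 -0.69667985 -3.04633422] [0.09158435 0.30193473 0.01708079]
```

View pics/scene4.png

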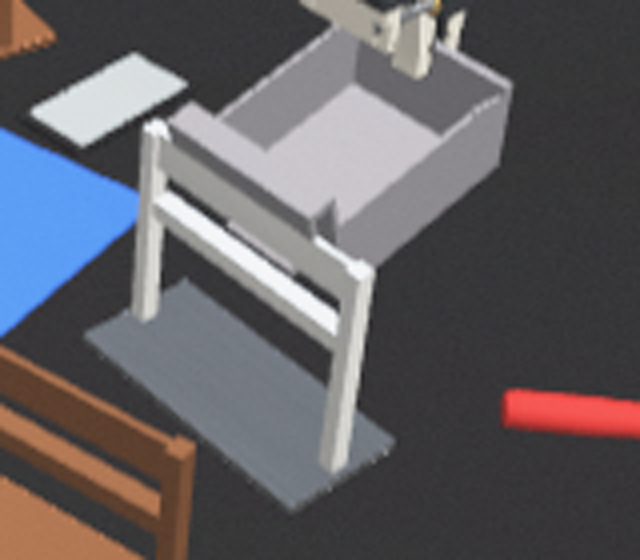

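The nib at crop (330,215) is just about clear of the ledge top. I'll lift on well clear, then move over the mat.

Emit:
servo_tool(grip=[1,1,1,1,1,1,1,1,1,1], translation=[[0,0,-0.005],[0,0,-0.01],[0,0,-0.018],[0,0,-0.028],[0,0,-0.04],[0,0,-0.055],[0,0,-0.07],[0,0,-0.085],[0,0,-0.1],[0,0,-0.11]], turn=[0,0,0,0,0,0,0,0,0,0])

```text
time_s: 7.02
tcp_pos: [0.4048, 0.2858, 0.3121]
eef_rot: [-179.9, 0.1, -100.1]
contact_force: [0.0, -0.0, -2.7]
gripper_width: 0.0078
```

Run:
```python
from plant import r,capture,calibration
from h import *
for n in('scene',):
    p,d=capture(n); cv2.imwrite(f"pics/{n}5.png",cv2.resize(p[150:310,270:450],None,fx=4,fy=4,interpolation=cv2.INTER_CUBIC))
st=r.get_state(); print(st['tcp_pos'],st['eef_rot'],st['gripper_width'],st['contact_force'],st['moment'])
print(shift(st,[.503,-.0106,.31],-86.4))
```

```text
[0.40542217 0.28624159 0.31356725] [-179.83501541    0.22111621 -100.12512221] 0.007533933222733827 [ 0.86112656 -0.62507002  0.30576759] [0.2427104  0.08472455 0.00836754]
(array([ 0.2751, -0.1482,  0.0029]), np.float64(-0.23954857274539273))
```

View pics/scene5.png

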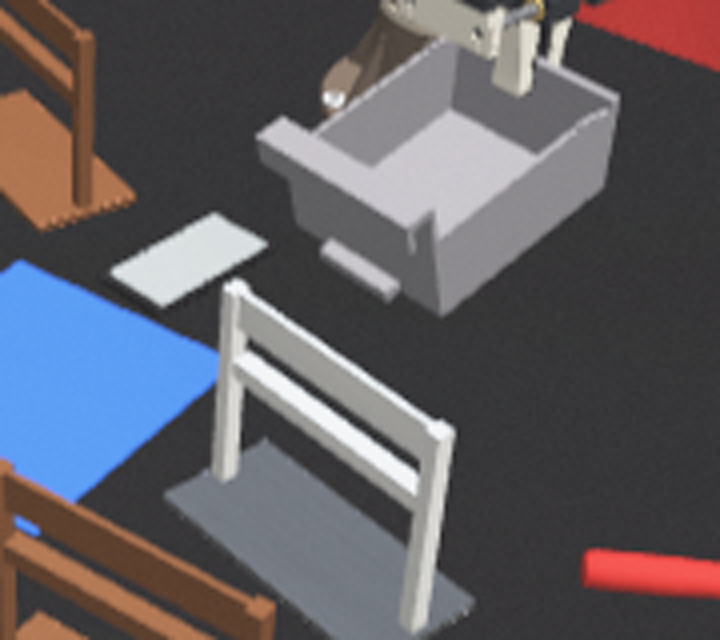

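The bin is well clear above the rail, with its lug visible at crop (360,270). Now over to the mat.

Emit:
servo_tool(grip=[1,1,1,1,1,1,1,1,1,1], translation=[[0.01,-0.005,0],[0.035,-0.019,0],[0.065,-0.035,0],[0.1,-0.054,0],[0.135,-0.073,0],[0.17,-0.092,0],[0.205,-0.11,0],[0.24,-0.129,0],[0.265,-0.143,0],[0.275,-0.148,0]], turn=[0,-0.02,-0.05,-0.08,-0.11,-0.14,-0.17,-0.2,-0.23,-0.24])

```text
time_s: 7.9
tcp_pos: [0.5016, -0.015, 0.3086]
eef_rot: [179.9, -0.1, -86.4]
contact_force: [1.1, 0.5, -1.8]
gripper_width: 0.0074
```

Emit:
servo_tool(grip=[1,1,1,1,1,1,1,1,1,1], translation=[[0,0,0.01],[0,0,0.025],[0,0,0.045],[0,0,0.07],[0,0,0.095],[0,0,0.12],[0,0,0.145],[0,0,0.165],[0,0,0.175],[0,0,0.175]], turn=[0,0,0,0,0,0,0,0,0,0])

```text
time_s: 8.73
tcp_pos: [0.4995, -0.0115, 0.1318]
eef_rot: [179.7, -0.1, -86.4]
contact_force: [-0.9, -0.1, -2.3]
gripper_width: 0.0077
```

Run:
```python
from plant import r,capture,calibration
from h import *
W={}
for n,(a,b,c_,d_) in(('scene',(170,300,200,370)),('top',(150,310,200,360))):
    p,d=capture(n); cv2.imwrite(f"pics/{n}6.png",cv2.resize(p[a:b,c_:d_],None,fx=4,fy=4,interpolation=cv2.INTER_CUBIC))
    np.save(n+'_d6.npy',d)
    if n=='top': cv2.imwrite('pics/top6full.png',p)
st=r.get_state(); print(st['tcp_pos'],st['eef_rot'],st['gripper_width'],st['contact_force'],st['moment'])
```

```text
[ 0.50180996 -0.01111802  0.13487794] [ 1.79990613e+02 -2.60553594e-02 -8.63617848e+01] 0.008091961743922972 [-0.80127478 -0.48753093 -2.00972736] [ 0.02210898  0.20922154 -0.03355732]
```

View pics/scene6.png

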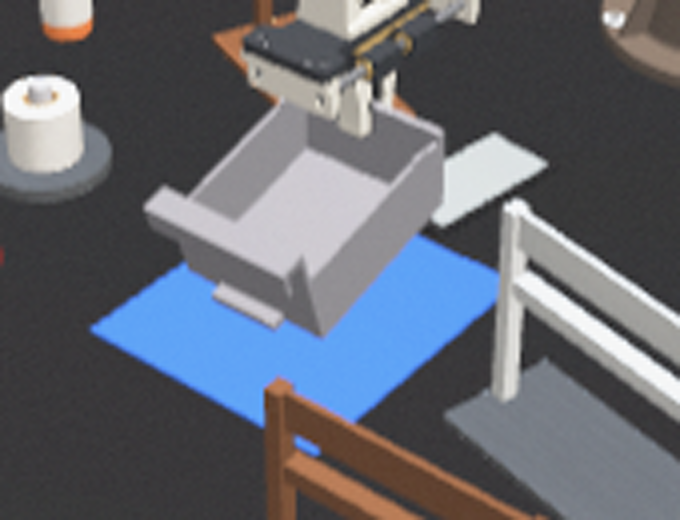

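View pics/top6.png

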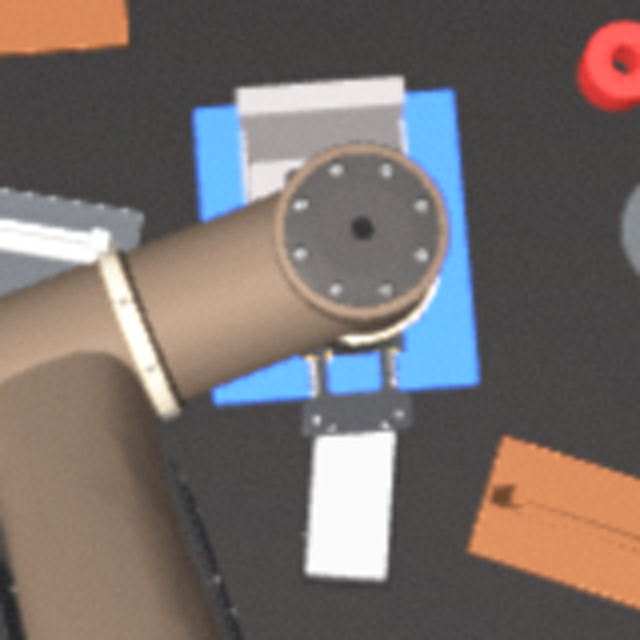

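The tilted bin hangs over the mat, with its lug at scene crop (247,305). In the top view the lip is well centred across the mat. I'll measure the tilt and lowest point.

Run:
```python
from plant import calibration
from h import *
c=calibration('scene');w=cloud(np.load('scene_d6.npy'),c)
def cr(x,y): return int(x/4+200),int(y/4+170)
# floor patch polygon in crop
m=np.zeros((420,560),np.uint8)
cv2.fillPoly(m,[np.array([cr(312,160),cr(375,190),cr(300,265),cr(245,230)])],1)
p=w[m>0];p=p[np.isfinite(p[:,2])]
ce=p.mean(0);n=np.linalg.svd(p-ce)[2][2];n*=np.sign(n[2]);print(len(p),ce,n,'tilt',np.degrees(np.arccos(n[2])),'dir',np.degrees(np.arctan2(n[1],n[0])), 'res',np.std((p-ce)@n))
# lug / lowest points
m=np.zeros((420,560),np.uint8);cv2.fillPoly(m,[np.array([cr(215,285),cr(282,318),cr(282,328),cr(215,294)])],1)
q=w[m>0];print('lug z',np.nanpercentile(q[:,2],[5,20,50]),np.nanmedian(q,0))
b=ray([np.array(cr(320,338))],c,.05);print(b)
```

```text
433 [ 0.5582625  -0.01508429  0.07869731] [-0.01591058 -0.4260657   0.9045523 ] tilt 25.236946735175447 dir -92.1386030696746 res 0.01129139738211239
lug z [0.0464995  0.05025733 0.05215893] [0.64740405 0.00534524 0.05215893]
[[0.63558917 0.06909655 0.05      ]]
```

Emit:
servo_tool(grip=[1,1,1,1,1,1,1,1], translation=[[0,0,0.01],[0,0,0.02],[0,0,0.03],[0,0,0.037],[0,0,0.041],[0,0,0.045],[0,0,0.047],[0,0,0.047]], turn=[0,0,0,0,0,0,0,0])

```text
time_s: 9.5
tcp_pos: [0.5019, -0.0113, 0.0876]
eef_rot: [-180.0, -0.0, -86.4]
contact_force: [-2.3, -0.6, 2.0]
gripper_width: 0.0073
```

Emit:
servo_tool(grip=[1,1,1,1], translation=[[0,0,0.001],[0,0,0.002],[0,0,0.003],[0,0,0.003]], turn=[0,0,0,0])

```text
time_s: 9.83
tcp_pos: [0.502, -0.0112, 0.0851]
eef_rot: [-179.9, 0.0, -86.4]
contact_force: [-4.0, -0.3, 7.0]
gripper_width: 0.0077
```

Run:
```python
from plant import r,capture,calibration
from h import *
for n,(a,b,c_,d_) in(('scene',(170,300,200,370)),):
    p,d=capture(n); cv2.imwrite(f"pics/{n}7.png",cv2.resize(p[a:b,c_:d_],None,fx=4,fy=4,interpolation=cv2.INTER_CUBIC))
for i in range(3): st=r.get_state()
print(st['tcp_pos'],st['eef_rot'],st['gripper_width'],st['contact_force'],st['moment'])
```

```text
[ 0.50204443 -0.01119789  0.0851983 ] [-1.79932418e+02  8.62397258e-03 -8.63781326e+01] 0.007729418382345795 [-4.73633779 -0.2553661   7.35630152] [-0.08326365  0.85677098 -0.03256185]
```

View pics/scene7.png

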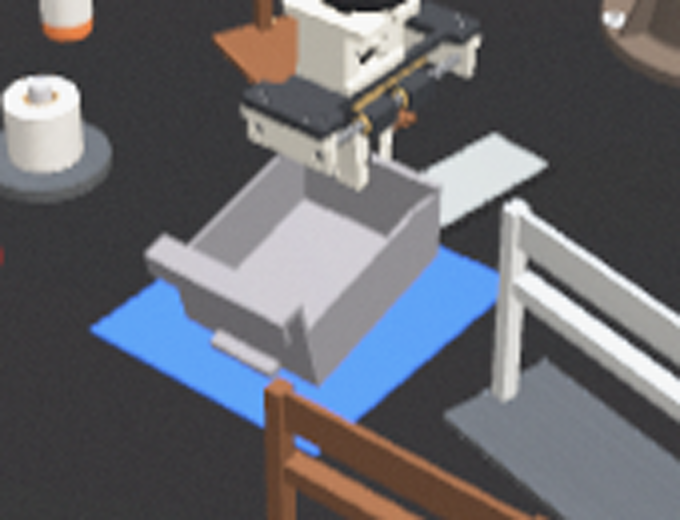

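The lug is on the mat at crop (245,350), with about 9 N of contact. I soften the grip and let the front down along the arc about the lug.

Emit:
servo_tool(grip=[1,1,1,1,1,1,1,1,1,1], translation=[[0,0,0],[0,0,0],[0,0,0],[0,0.002,0.004],[0,0.004,0.008],[0,0.006,0.012],[0,0.008,0.016],[0,0.009,0.02],[0,0.011,0.024],[0,0.011,0.024]], turn=[0,0,0,0,0,0,0,0,0,0], newtons=5)

```text
time_s: 10.72
tcp_pos: [0.49, -0.012, 0.0596]
eef_rot: [179.9, -0.0, -86.4]
contact_force: [-1.2, 0.5, -0.6]
gripper_width: 0.0117
```

Run:
```python
from plant import r,capture,calibration
from h import *
for n,(a,b,c_,d_) in(('scene',(170,300,200,370)),):
    p,d=capture(n); cv2.imwrite(f"pics/{n}8.png",cv2.resize(p[a:b,c_:d_],None,fx=4,fy=4,interpolation=cv2.INTER_CUBIC))
st=r.get_state()
print(st['tcp_pos'],st['eef_rot'],st['gripper_width'],st['contact_force'],st['moment'])
```

```text
[ 0.49024743 -0.01201097  0.06005071] [ 1.79941193e+02 -1.64994026e-02 -8.63869153e+01] 0.01151787165428196 [-1.9670776  -1.01134156 -0.30577954] [-0.02142268  0.45158466  0.0274908 ]
```

View pics/scene8.png

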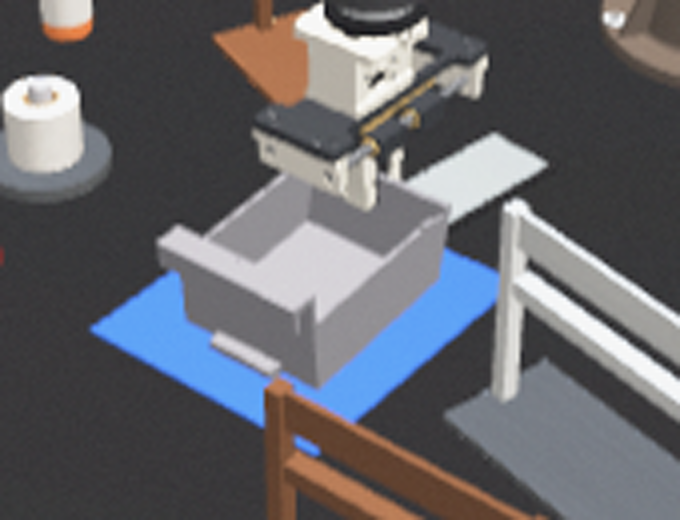

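Bin is levelling (lug still on the mat at crop (245,350)), pivoting in the pads. I continue down.

Emit:
servo_tool(grip=[1,1,1,1,1,1], translation=[[0,0.002,0.004],[0,0.003,0.008],[0,0.004,0.011],[0,0.005,0.014],[0,0.005,0.015],[0,0.005,0.015]], turn=[0,0,0,0,0,0], newtons=4)

```text
time_s: 11.27
tcp_pos: [0.4861, -0.0122, 0.0457]
eef_rot: [-180.0, -0.0, -86.4]
contact_force: [-0.2, -0.5, 2.0]
gripper_width: 0.0139
```

Run:
```python
from plant import r,capture,calibration
from h import *
for n,(a,b,c_,d_) in(('scene',(170,300,200,370)),):
    p,d=capture(n); cv2.imwrite(f"pics/{n}9.png",cv2.resize(p[a:b,c_:d_],None,fx=4,fy=4,interpolation=cv2.INTER_CUBIC))
st=r.get_state()
print(st['tcp_pos'],st['eef_rot'],st['gripper_width'],st['contact_force'],st['moment'])
```

```text
[ 0.48612096 -0.01215548  0.04573292] [-1.79958381e+02 -6.55307378e-04 -8.63717225e+01] 0.013523177725762267 [ 0.05714547 -0.29724141  2.05595105] [-0.11841408  0.11311693  0.03322888]
```

View pics/scene9.png

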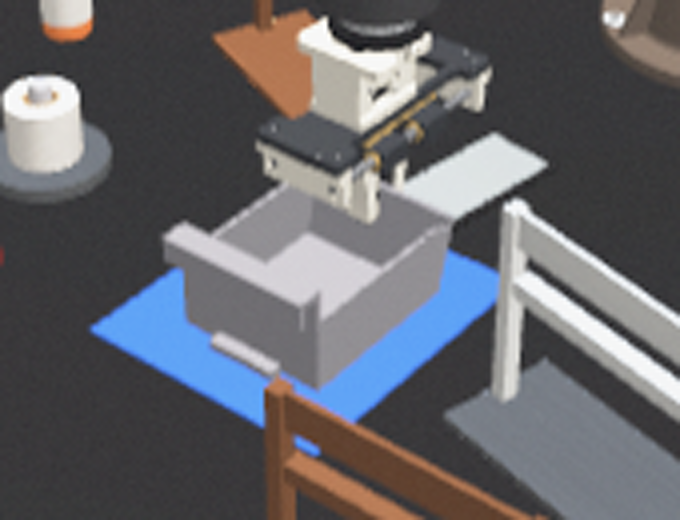

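The bin looks level on the mat, so I open and back off upward.

Emit:
servo_tool(grip=[0.6,0.3,0,-0.3,-0.3,-0.3,-0.3,-0.3], translation=[[0,0,0],[0,0,0],[0,0,0],[0,0,0],[0,0,0],[0,0,0],[0,0,0],[0,0,0]], turn=[0,0,0,0,0,0,0,0])

```text
time_s: 11.98
tcp_pos: [0.4857, -0.0122, 0.0455]
eef_rot: [180.0, -0.0, -86.4]
contact_force: [-0.2, -0.4, 0.6]
gripper_width: 0.0551
```

Emit:
servo_tool(grip=[-0.3,-0.3,-0.3,-0.6,-1,-1,-1,-1,-1,-1], translation=[[0,0,-0.01],[0,0,-0.025],[0,0,-0.045],[0,0,-0.07],[0,0,-0.1],[0,0,-0.13],[0,0,-0.16],[0,0,-0.19],[0,0,-0.22],[0,0,-0.22]], turn=[0,0,0,0,0,0,0,0,0,0])

```text
time_s: 12.82
tcp_pos: [0.4885, -0.0121, 0.2719]
eef_rot: [-179.5, 0.0, -86.3]
contact_force: [0.8, -0.4, 0.2]
gripper_width: 0.0874
```

Run:
```python
from plant import r,capture,calibration
from h import *
for n,(a,b,c_,d_) in(('scene',(150,300,180,370)),):
    p,d=capture(n); cv2.imwrite(f"pics/{n}10.png",cv2.resize(p[a:b,c_:d_],None,fx=4,fy=4,interpolation=cv2.INTER_CUBIC))
st=r.get_state()
print(st['tcp_pos'],st['eef_rot'],st['gripper_width'],st['contact_force'],st['moment'])
print(shift(st,[.5795,-.3025,.2],-86.4))
```

```text
[ 0.48735426 -0.01188771  0.26888521] [-1.79635629e+02  7.36916618e-02 -8.63759893e+01] 0.08743662839111302 [-0.12979079 -0.15554702 -0.42834365] [ 0.05784064  0.15984611 -0.04475194]
(array([ 0.2959, -0.0732,  0.069 ]), np.float64(0.00041906608946527357))
```

View pics/scene10.png

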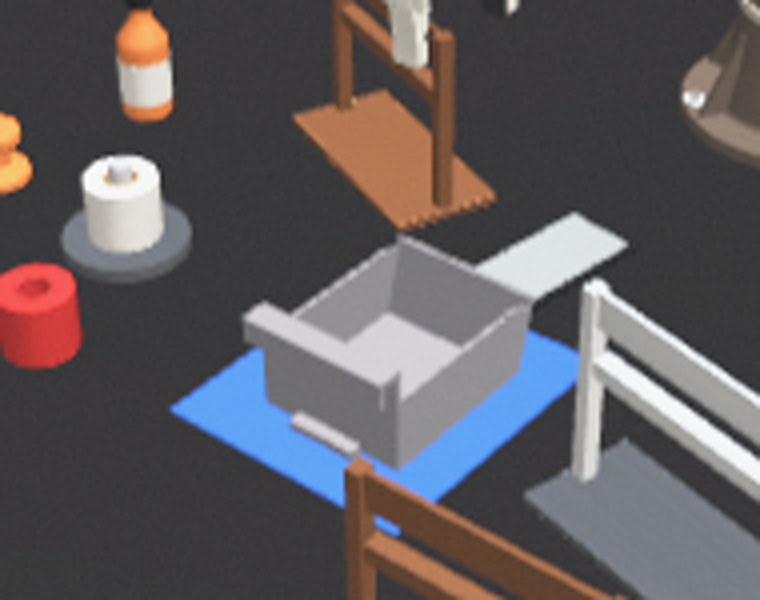

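The bin stands level on the mat, with base corners near crop (400,468) and (270,395), and the roll is still on its spindle. While moving over the roll I turn the jaws to lie across the bin.

Emit:
servo_tool(grip=[-1,-1,-1,-1,-1,-1,-1,-1,-1,-1], translation=[[0.02,-0.005,0],[0.055,-0.014,0.005],[0.09,-0.022,0.01],[0.125,-0.031,0.015],[0.16,-0.04,0.02],[0.195,-0.048,0.025],[0.23,-0.057,0.03],[0.26,-0.064,0.035],[0.285,-0.07,0.04],[0.296,-0.073,0.04]], turn=[-0.1,-0.22,-0.34,-0.46,-0.58,-0.7,-0.82,-0.94,-1.06,-1.18])

```text
time_s: 13.7
tcp_pos: [0.5765, -0.3057, 0.2221]
eef_rot: [180.0, 0.2, -19.7]
contact_force: [-0.9, 0.4, -0.5]
gripper_width: 0.0873
```

Emit:
servo_tool(grip=[-1,-1,-1,-1,-1], translation=[[0,0,0],[0,0,0],[0,0,0],[0,0,0],[0,0,0]], turn=[-0.12,-0.24,-0.36,-0.39,-0.39])

```text
time_s: 14.12
tcp_pos: [0.5767, -0.303, 0.2242]
eef_rot: [-180.0, 0.1, 2.5]
contact_force: [0.3, 0.1, -0.4]
gripper_width: 0.0877
```

Run:
```python
from plant import r,capture,calibration
from h import *
C={n:calibration(n) for n in('top','scene')}
for n,(a,b,c_,d_) in(('scene',(120,300,150,370)),('top',(150,270,240,400))):
    p,d=capture(n); cv2.imwrite(f"pics/{n}11.png",cv2.resize(p[a:b,c_:d_],None,fx=3.5 if n=='scene' else 5,fy=3.5 if n=='scene' else 5,interpolation=cv2.INTER_CUBIC))
    np.save(n+'_d11.npy',d)
st=r.get_state()
print(st['tcp_pos'],st['eef_rot'],st['joints'],st['contact_force'])
t=cv2.imread('pics/top0.png');h=cv2.cvtColor(t,cv2.COLOR_BGR2HSV)
m=((h[...,2]>185)&(h[...,1]<60)).astype(np.uint8); m[:180]=0;m[230:]=0;m[:,:350]=0;m[:,395:]=0
cs,_=cv2.findContours(m,cv2.RETR_EXTERNAL,cv2.CHAIN_APPROX_NONE);k=max(cs,key=cv2.contourArea)
print(cv2.minEnclosingCircle(k),cv2.boundingRect(k))
w=cloud(np.load('top_d0.npy'),C['top'])
q=w[185:230,355:392].reshape(-1,3);q=q[(q[:,2]>.066)&(q[:,2]<.074)]
print(len(q),q.mean(0),(q.max(0)+q.min(0))/2,cv2.fitEllipse((q[cv2.convexHull((q[:,:2]*1000).astype(np.float32),returnPoints=False)[:,0]][:,:2]*1000).astype(np.float32)))
print(shift(st,[.5795,-.3025,.035],3.6))
```

```text
[ 0.57684726 -0.3029062   0.22461841] [-1.79970090e+02  7.12820005e-02  2.31053459e+00] [-1.05919703e+01  1.84731469e+01 -2.60076362e+00 -1.41799757e-02
 -6.90022510e+01  1.02907576e+02] [0.57548141 0.13294025 0.16153581]
((373.75, 205.75), 11.581335067749023) (363, 195, 23, 22)
192 [ 0.5801018  -0.30165037  0.06974512] [ 0.57981266 -0.30246164  0.06998942] ((579.5712280273438, -302.388671875), (61.149574279785156, 63.4622917175293), 61.35890197753906)
(array([ 0.0029, -0.0002,  0.1896]), np.float64(-0.022505417053603715))
```

View pics/scene11.png

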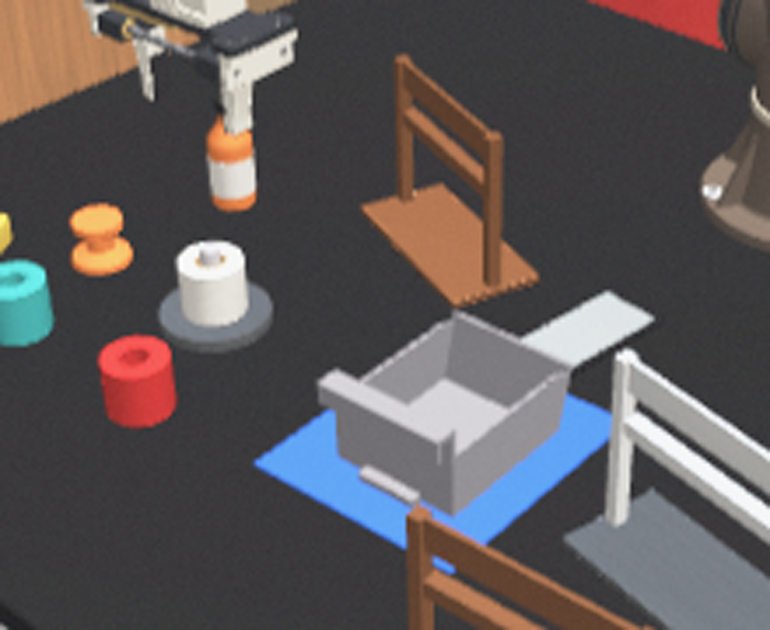

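View pics/top11.png

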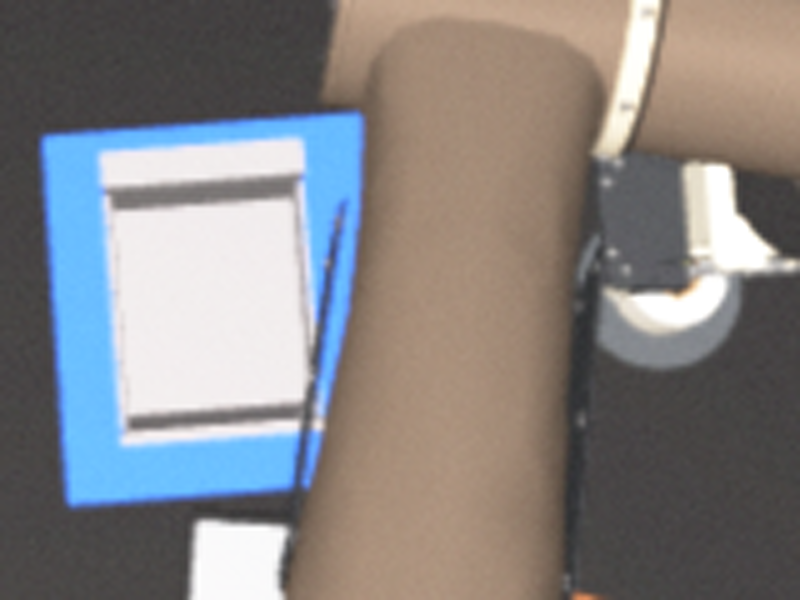

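The scene view shows the gripper above the roll with a fingertip at crop (237,115). In the top view the bin lies on the mat, with its lip at crop (98–303,150) and its front rim at (122–320,437). I'll compute its pose and then descend.

Run:
```python
from plant import r,calibration
from h import *
c=calibration('top')
cr=lambda p: np.array(p)/5+[240,150]
b=ray(cr([[98,152],[303,139]]),c,.095); f=ray(cr([[121,446],[321,430]]),c,.069)
print(b,f)
for a in(b,f): d=a[0]-a[1];print(np.linalg.norm(d),np.degrees(np.arctan2(-d[0],d[1])))
m=b.mean(0)-f.mean(0);print('len (186)',np.linalg.norm(m[:2]),np.degrees(np.arctan2(m[1],m[0])))
u=m[:2]/np.linalg.norm(m[:2]);print('origin',b.mean(0)[:2]-.094*u,f.mean(0)[:2]+.092*u)
w=cloud(np.load('top_d11.npy'),c)
p=w[190:230,266:298].reshape(-1,3);A=np.c_[p[:,:2],np.ones(len(p))];k=np.linalg.lstsq(A,p[:,2],rcond=None)[0];print('floor z',np.median(p[:,2]),'slope',np.degrees(k[:2]))
```

```text
[[ 0.65839136  0.06903748  0.095     ]
 [ 0.66526137 -0.06224757  0.095     ]] [[ 0.4719577   0.05665982  0.069     ]
 [ 0.48060682 -0.07153068  0.069     ]]
0.13146467956134503 2.995496349234288
0.12848194340111702 3.8599442915430715
len (186) 0.18585992901909393 3.3406175857113847
origin [ 0.56798609 -0.00208259] [ 0.56812593 -0.00207443]
 ** On entry to DLASCL parameter number  4 had an illegal value
 ** On entry to DLASCL parameter number  4 had an illegal valueTraceback (most recent call last):
  File "<stdin>", line 11, in <module>
    x, resids, rank, s = _umath_linalg.lstsq(a, b, rcond,
                         ~~~~~~~~~~~~~~~~~~~^^^^^^^^^^^^^
                                             signature=signature)
                                             ^^^^^^^^^^^^^^^^^^^^
    raise LinAlgError("SVD did not converge in Linear Least Squares")
numpy.linalg.LinAlgError: SVD did not converge in Linear Least Squares
```

Emit:
servo_tool(grip=[-1,-1,-1,-1,-1,-1,-1,-1,-1,-1], translation=[[0.002,0,0.02],[0.003,0,0.045],[0.003,0,0.07],[0.003,0,0.095],[0.003,0,0.12],[0.003,0,0.14],[0.003,0,0.16],[0.003,0,0.175],[0.003,0,0.187],[0.003,0,0.189]], turn=[0,-0.01,-0.01,-0.01,-0.01,-0.01,-0.01,-0.01,-0.01,-0.01])

```text
time_s: 15.05
tcp_pos: [0.5787, -0.3024, 0.0339]
eef_rot: [-179.9, 0.2, 2.9]
contact_force: [-0.8, 0.2, -0.2]
gripper_width: 0.0877
```

Emit:
servo_tool(grip=[-0.2,0.2,0.6,1,1,1,1,1], translation=[[0,0,0],[0,0,0],[0,0,0],[0,0,0],[0,0,0],[0,0,0],[0,0,0],[0,0,0]], turn=[0,0,0,0,0,0,0,0], newtons=20)

```text
time_s: 15.72
tcp_pos: [0.5808, -0.303, 0.0376]
eef_rot: [180.0, -0.1, 3.0]
contact_force: [-0.8, 2.1, 5.9]
gripper_width: 0.0624
```

Run:
```python
from plant import r,capture,calibration
from h import *
p,d=capture('scene'); cv2.imwrite("pics/scene12.png",cv2.resize(p[120:270,130:300],None,fx=4,fy=4,interpolation=cv2.INTER_CUBIC))
st=r.get_state()
print(st['tcp_pos'],st['eef_rot'],st['gripper_width'],st['contact_force'])
```

```text
[ 0.58079823 -0.30300249  0.03765492] [ 1.79969793e+02 -8.31238237e-02  2.99976122e+00] 0.06230141134729506 [-0.88133947  1.76843405  6.53758083]
```

View pics/scene12.png

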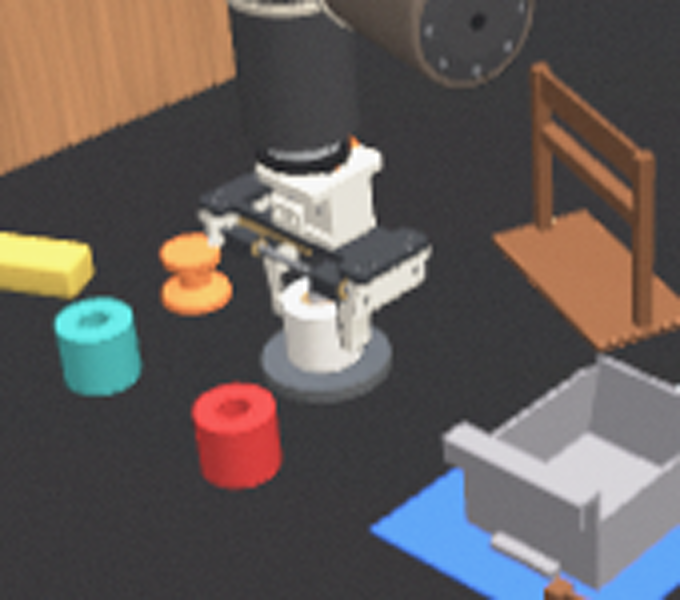

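Jaws are on the roll at crop (325,320), at the right width (62–64 mm) with the roll still upright. There is a slight downward press of about 6 N. I lift straight up.

Emit:
servo_tool(grip=[1,1,1,1,1,1,1,1,1,1], translation=[[0,0,-0.003],[0,0,-0.007],[0,0,-0.014],[0,0,-0.024],[0,0,-0.036],[0,0,-0.048],[0,0,-0.06],[0,0,-0.07],[0,0,-0.08],[0,0,-0.085]], turn=[0,0,0,0,0,0,0,0,0,0], newtons=25)

```text
time_s: 16.6
tcp_pos: [0.5809, -0.3032, 0.1238]
eef_rot: [180.0, -0.1, 3.0]
contact_force: [0.9, -0.2, -1.5]
gripper_width: 0.0627
```

Emit:
servo_tool(grip=[1,1,1,1,1], translation=[[0,0,-0.01],[0,0,-0.025],[0,0,-0.04],[0,0,-0.05],[0,0,-0.05]], turn=[0,0,0,0,0])

```text
time_s: 17.02
tcp_pos: [0.5814, -0.3034, 0.1743]
eef_rot: [179.9, -0.2, 3.0]
contact_force: [0.6, 0.1, -0.8]
gripper_width: 0.0623
```

Run:
```python
from plant import r,capture,calibration
from h import *
p,d=capture('scene'); cv2.imwrite("pics/scene13.png",cv2.resize(p[90:270,130:330],None,fx=3.5,fy=3.5,interpolation=cv2.INTER_CUBIC))
st=r.get_state()
print(st['tcp_pos'],st['eef_rot'],st['gripper_width'],st['contact_force'])
print(shift(st,[.563,-.0024,.17],3.4))
```

```text
[ 0.58078002 -0.30301899  0.17266186] [ 1.79971838e+02 -1.15614906e-01  2.98601505e+00] 0.062466877917403116 [ 0.55516184 -0.0623672  -1.87342579]
(array([-0.0021, -0.3011,  0.0025]), np.float64(-0.007225400494870188))
```

View pics/scene13.png

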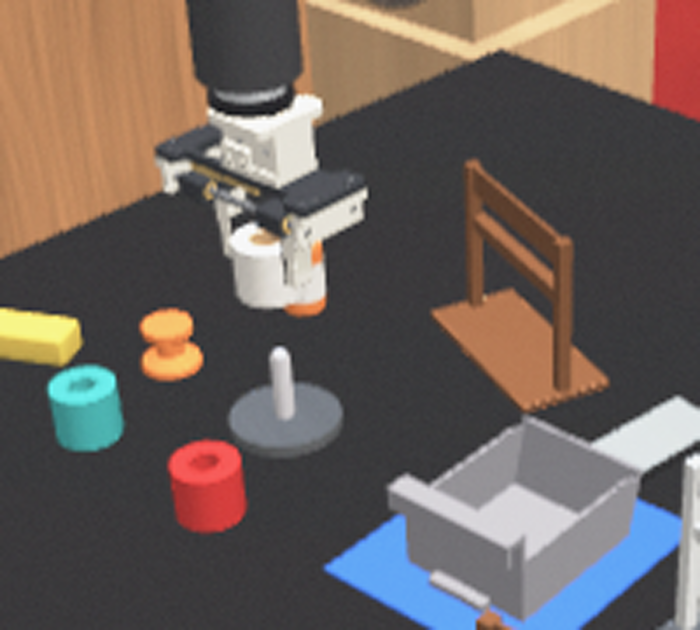

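The roll is clear of the spindle, at crop (265,270), with the bare spindle at (283,380). On to above the bin.

Emit:
servo_tool(grip=[1,1,1,1,1,1,1,1,1,1], translation=[[0,-0.012,0],[0,-0.04,0],[0,-0.075,0],[0,-0.11,0],[0,-0.15,0],[0,-0.19,0],[0,-0.225,0],[-0.001,-0.26,0],[-0.002,-0.288,0],[-0.002,-0.301,0]], turn=[0,0,0,0,0,0,0,0,-0.007,-0.007])

```text
time_s: 17.9
tcp_pos: [0.5613, 0.0008, 0.1706]
eef_rot: [-180.0, 0.1, 3.5]
contact_force: [0.1, -1.3, -2.0]
gripper_width: 0.0624
```

Emit:
servo_tool(grip=[1,1,1], translation=[[0,0,0.005],[0,0,0.015],[0,0,0.015]], turn=[0,0,0])

```text
time_s: 18.15
tcp_pos: [0.5608, -0.0031, 0.1537]
eef_rot: [180.0, 0.2, 3.3]
contact_force: [0.0, -0.4, -2.2]
gripper_width: 0.0621
```

Run:
```python
from plant import r,capture,calibration
from h import *
for n,(a,b,c_,d_) in(('scene',(140,300,200,370)),('top',(150,270,220,380))):
    p,d=capture(n); cv2.imwrite(f"pics/{n}14.png",cv2.resize(p[a:b,c_:d_],None,fx=3.75 if n=='scene' else 5,fy=3.75 if n=='scene' else 5,interpolation=cv2.INTER_CUBIC))
st=r.get_state()
print(st['tcp_pos'],st['eef_rot'],st['gripper_width'],st['contact_force'])
print(shift(st,[.563,-.0024,.035],3.4))
```

```text
[ 0.56178844 -0.00365783  0.15533209] [1.79962179e+02 1.39973177e-01 3.30866690e+00] 0.06273873718808602 [ 0.33023844 -0.35740394 -2.034486  ]
(array([ 0.0016, -0.0013,  0.1203]), np.float64(-0.001594063362240136))
```

View pics/scene14.png

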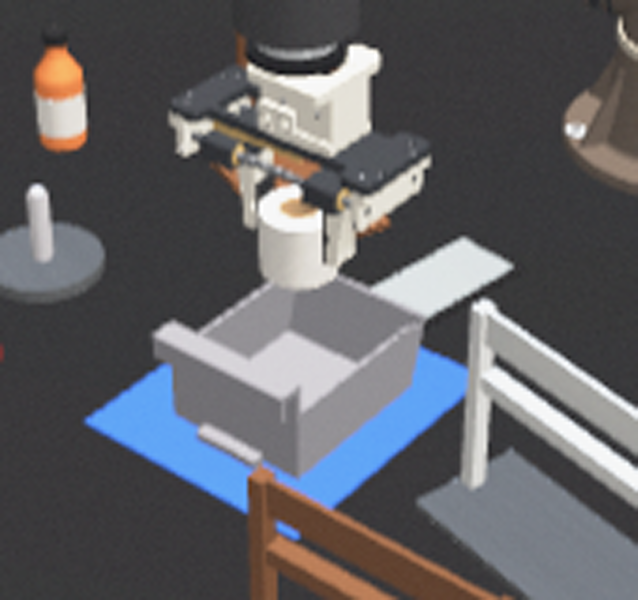

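View pics/top14.png

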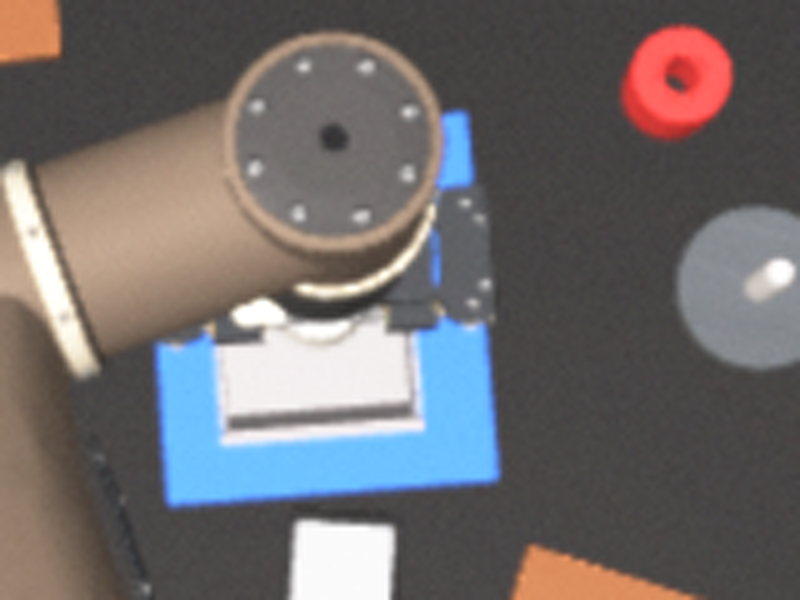

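The roll hangs over the bin, centred, with the front rim at top crop (221–423,437) as measured before. I descend.

Emit:
servo_tool(grip=[1,1,1,1,1,1,1,1,1,1], translation=[[0.001,-0.001,0.01],[0.001,-0.001,0.025],[0.001,-0.001,0.04],[0.001,-0.001,0.055],[0.001,-0.001,0.07],[0.001,-0.001,0.085],[0.001,-0.001,0.097],[0.001,-0.001,0.107],[0.001,-0.001,0.114],[0.001,-0.001,0.115]], turn=[0,0,0,0,0,0,0,0,0,0])

```text
time_s: 19.08
tcp_pos: [0.5628, -0.002, 0.04]
eef_rot: [180.0, 0.1, 3.3]
contact_force: [-1.2, 0.0, -1.8]
gripper_width: 0.0623
```

Run:
```python
from plant import r,capture,calibration
from h import *
for n,(a,b,c_,d_) in(('scene',(140,300,200,370)),):
    p,d=capture(n); cv2.imwrite(f"pics/{n}15.png",cv2.resize(p[a:b,c_:d_],None,fx=3.75 if n=='scene' else 5,fy=3.75 if n=='scene' else 5,interpolation=cv2.INTER_CUBIC))
st=r.get_state()
print(st['tcp_pos'],st['eef_rot'],st['gripper_width'],st['contact_force'],st['moment'])
```

```text
[ 0.56311196 -0.00182551  0.04069717] [1.79977623e+02 7.88202256e-02 3.35317781e+00] 0.06255444656351071 [ 0.90046597  0.27649009 -0.87262795] [-0.09673064  0.13615332  0.04626149]
```

View pics/scene15.png

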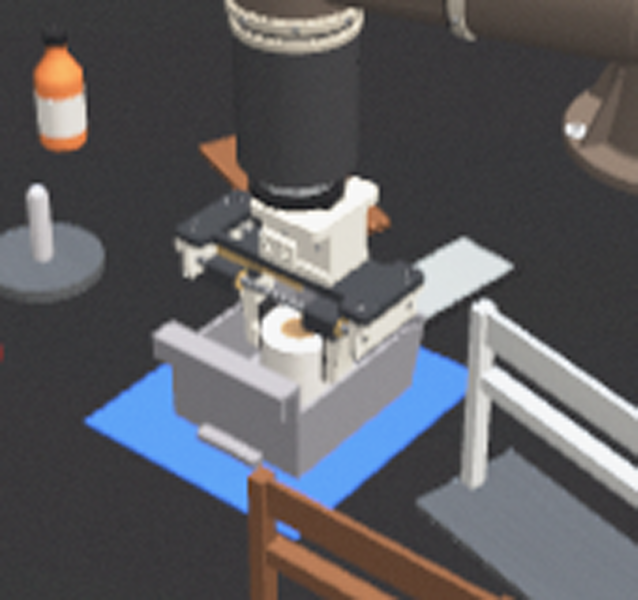

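The roll is inside the bin walls at crop (293,350), clear on all sides. I lower the last bit slowly.

Emit:
servo_tool(grip=[1,1,1,1,1,1,1], translation=[[0,0,0.002],[0,0,0.004],[0,0,0.006],[0,0,0.007],[0,0,0.008],[0,0,0.009],[0,0,0.009]], turn=[0,0,0,0,0,0,0])

```text
time_s: 19.72
tcp_pos: [0.5634, -0.0014, 0.0325]
eef_rot: [-180.0, 0.0, 3.4]
contact_force: [-0.2, 0.1, -2.3]
gripper_width: 0.0629
```

Emit:
servo_tool(grip=[1,1,1,1], translation=[[0,0,0.001],[0,0,0.002],[0,0,0.002],[0,0,0.002]], turn=[0,0,0,0])

```text
time_s: 20.05
tcp_pos: [0.5635, -0.0014, 0.0307]
eef_rot: [-180.0, -0.0, 3.4]
contact_force: [-0.1, -0.2, -0.6]
gripper_width: 0.0626
```

Emit:
servo_tool(grip=[1,1,1,1], translation=[[0,0,0.001],[0,0,0.001],[0,0,0.001],[0,0,0.001]], turn=[0,0,0,0])

```text
time_s: 20.38
tcp_pos: [0.5635, -0.0013, 0.0306]
eef_rot: [180.0, -0.0, 3.4]
contact_force: [-3.7, 1.1, 10.1]
gripper_width: 0.0624
```

The roll has touched the floor of the bin. I open just enough (about 71 mm) to stay clear of the side walls, then withdraw.

Emit:
servo_tool(grip=[-0.46,-0.5,-0.55,-0.6,-0.6,-0.6], translation=[[0,0,-0.001],[0,0,-0.001],[0,0,-0.001],[0,0,-0.001],[0,0,-0.001],[0,0,-0.001]], turn=[0,0,0,0,0,0])

```text
time_s: 20.88
tcp_pos: [0.5634, -0.0014, 0.0304]
eef_rot: [180.0, 0.0, 3.4]
contact_force: [-0.3, 1.2, 0.2]
gripper_width: 0.0696
```

Run:
```python
from plant import r,capture,calibration
from h import *
for n,(a,b,c_,d_) in(('scene',(170,280,220,340)),):
    p,d=capture(n); cv2.imwrite(f"pics/{n}16.png",cv2.resize(p[a:b,c_:d_],None,fx=5,fy=5,interpolation=cv2.INTER_CUBIC))
st=r.get_state()
print(st['tcp_pos'],st['eef_rot'],st['gripper_width'],st['contact_force'],st['moment'])
```

```text
[ 0.56344047 -0.00140656  0.03039946] [1.79996293e+02 1.28722002e-02 3.38710542e+00] 0.07004767265512542 [-0.57922127  0.81159355 -0.83461527] [-0.08085424  0.13263558 -0.01074682]
```

View pics/scene16.png

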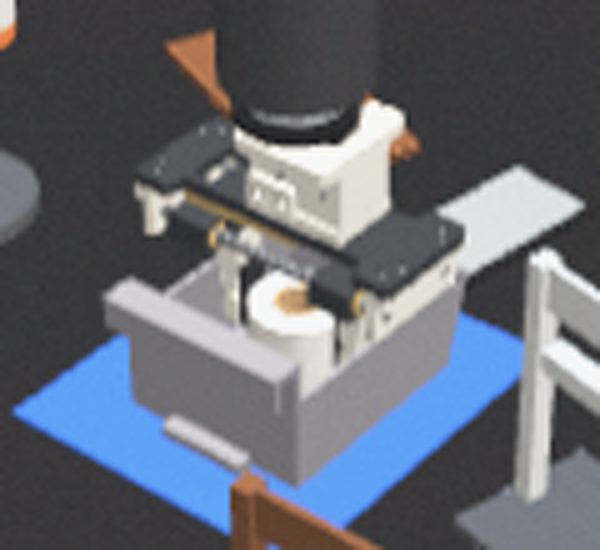

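The roll stands free between the open fingers (crop (290,315)), with negligible force. I withdraw straight up with the grip unchanged, then move aside to look.

Emit:
servo_tool(grip=[-0.6,-0.6,-0.6,-0.6,-0.6,-0.6,-0.6,-0.6,-0.6,-0.6], translation=[[0,0,-0.004],[0,0,-0.01],[0,0,-0.02],[0,0,-0.035],[0,0,-0.055],[0,0,-0.08],[0,0,-0.11],[0,0,-0.14],[0,0,-0.17],[0,0,-0.18]], turn=[0,0,0,0,0,0,0,0,0,0])

```text
time_s: 21.77
tcp_pos: [0.5655, -0.0013, 0.2168]
eef_rot: [-180.0, -0.5, 3.4]
contact_force: [1.1, 0.1, 0.6]
gripper_width: 0.0703
```

Emit:
servo_tool(grip=[-0.6,-0.6,-0.6,-0.6,-0.6,-0.6,-0.6,-0.6,-0.6,-0.6], translation=[[0,0.02,-0.01],[0,0.05,-0.02],[0,0.085,-0.03],[0,0.12,-0.04],[0,0.155,-0.05],[0,0.19,-0.06],[0,0.225,-0.06],[0,0.26,-0.06],[0,0.29,-0.06],[0,0.3,-0.06]], turn=[0,0,0,0,0,0,0,0,0,0])

```text
time_s: 22.6
tcp_pos: [0.5806, -0.3045, 0.2709]
eef_rot: [180.0, 0.0, 3.2]
contact_force: [-0.3, 0.4, -1.0]
gripper_width: 0.0703
```

Run:
```python
from plant import r,capture,calibration
from h import *
for n,(a,b,c_,d_) in(('scene',(100,300,150,370)),('top',(150,270,240,400))):
    p,d=capture(n); k=3.2 if n=='scene' else 5; cv2.imwrite(f"pics/{n}17.png",cv2.resize(p[a:b,c_:d_],None,fx=k,fy=k,interpolation=cv2.INTER_CUBIC)); np.save(n+'_d17.npy',d);cv2.imwrite(f"pics/{n}17f.png",p)
st=r.get_state()
print(st['time_s'],st['tcp_pos'],st['contact_force'])
c=calibration('top');w=cloud(np.load('top_d17.npy'),c)
p=w[185:245,262:302].reshape(-1,3);q=p[(p[:,2]>.058)&(p[:,2]<.068)&(abs(p[:,0]-.563)<.045)&(abs(p[:,1]+.002)<.045)]
print('roll top',len(q),np.median(q,0),cv2.minEnclosingCircle((q[:,:2]*1000).astype(np.float32)))
A=np.c_[q[:,:2],np.ones(len(q))];print('slope',np.degrees(np.linalg.lstsq(A,q[:,2],rcond=None)[0][:2]))
q=p[(p[:,2]>0)&(p[:,2]<.016)&(abs(p[:,0]-.563)<.06)];print('floor',len(q),np.median(q[:,2]))
```

```text
22.7 [ 0.58059323 -0.30280392  0.27055733] [-0.01217271 -0.01852948 -0.13617449]
roll top 210 [ 0.56029202 -0.00162077  0.06272328] ((562.27001953125, -2.1982812881469727), 31.901668548583984)
slope [0.50773054 0.24285709]
floor 976 0.00697131284873876
```

View pics/scene17.png

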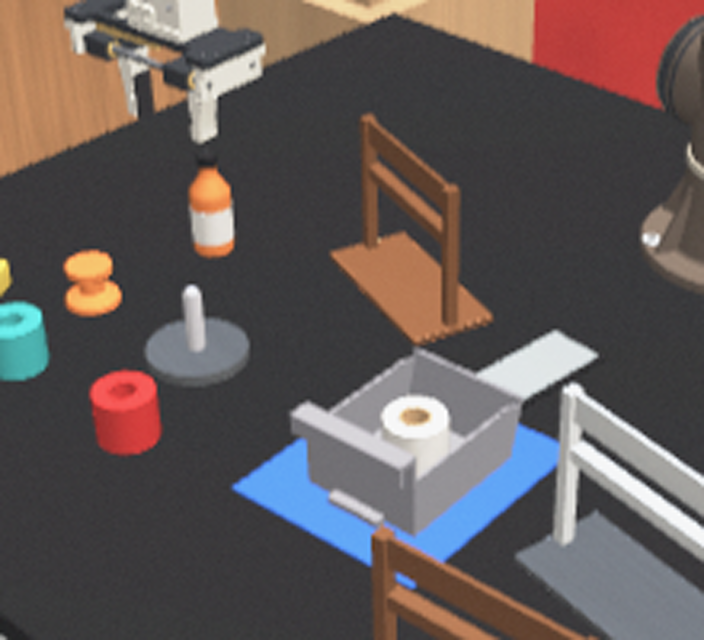

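View pics/top17.png

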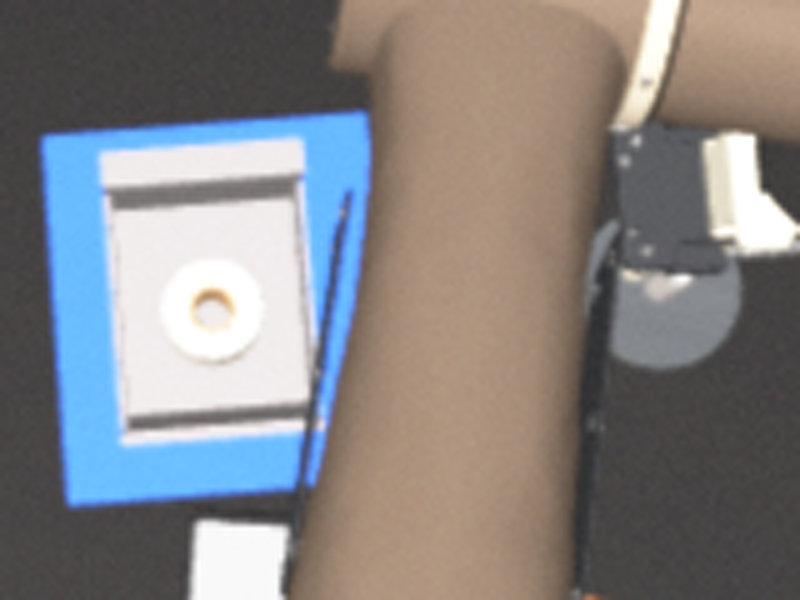

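The roll stands flat in the bin, centred at top crop (212,310). Its top is at z 0.063, as expected, and the bin floor is at 0.007. The bin is level on the mat and the bystanders are untouched. I hand in.

Run:
```python
from plant import order
print(order.close_job())
```

```text
the job is handed in; nothing more can be done
None
```

The bin now stands level on the blue mat with the tape roll flat inside it. The job was handed in at about 22.7 s of the 64 s allowed; hand-in reports no verdict.

**What I did:**
- **Bin off the stand:** I pinched its front rim, tipped it about 15° so the lug came free, lifted the lip off the ledge and carried it over the mat.
- **Bin onto the mat:** I set the lug down first, let the front down with a softened grip, then let go.
- **Roll:** I drew it straight up off the spindle, lowered it into the bin until it touched the floor, opened the jaws just enough and withdrew upward.

**Last checks:**
- **Bin position:** its centre was about -3 mm in x and +4 mm in y from the mat's centre, measured before the roll went in. The later pictures show no shift.
- **Bin floor:** it read 7 mm above the bench, as it should on the mat. My numeric check of the floor's slope failed on missing depth readings, so "level" rests on the floor height and the pictures.
- **Roll:** it sits about 6 mm in front of the bin's centre. Its top reads 63 mm, as expected, with a tilt of about 0.5° or less.
- **Arm and surroundings:** the gripper touches nothing. The bystanders in view look unmoved; the screwdriver was outside my last crops and the arm did not work near it after lifting the bin.

**What disagreed:** the scene camera read about 2 pixels off the top camera. The robot's own fingertip showed the same offset, so I relied on the top view for positions. Closing on the roll pressed it down with about 6 N, and touching it down in the bin read about 10 N. Neither had any visible effect.

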